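# Load a stack of sample beakers into the analyser's loader

## Robot

A 7-joint arm with a two-finger parallel gripper is mounted at the origin on the work surface. World frame = base frame: x ahead of the robot, y to its left, z up, the work surface at z = 0. Lengths are in m, angles in rad, forces in N, time in s.
With the tool pointing down it reaches from about 0.35 to 0.9 m from the base axis. Payload 8.1 kg.
Tool frame: the origin (TCP) lies at the very end of the fingers, on their centre line; the grasp point (between the pads) lies 19 mm behind it (manip.pinch_z is the distance from the TCP to the grasp point, in m); z points along the fingers, y is the line along which they close (so a half turn about z gives the same grasp; the last joint's range is limited). The gripper opens to 92 mm and grips with 3 to 60 N. Pads are 19 mm wide; open, the fingers measure 130 mm over their backs; the gripper's body (75 mm by 190 mm) begins 47 mm behind the grasp point.
Start: joints at [-1.229, 0.434, 0.025, 1.573, -0.012, 1.134, -0.075], TCP at [0.269, 0.564, 0.227] pointing down, gripper open.
Joint ranges: [-2.62, 2.62], [-0.44, 2.09], [-1.27, 1.32], [0.08, 2.57], [-1.32, 4.46], [0.12, 2], [-2.74, 2.74]. Speed limits (rad/s): [2.22, 2.22, 3.01, 3.01, 3.14, 3.14, 3.14].

## Interface

Orientations are given as a unit quaternion [w, x, y, z].
In Python, from bench import manip, ik, imaging, sensors gives the robot as it stands. The module is installed in compiled form; this text tells all that it offers. Calls block until the motion is done:
- manip.move_to(position, orientation): joint-space move of the TCP to a pose.
- manip.move_l(position, max_speed=0.15, ori=None, stop_force=None): straight line of the TCP; ori=None keeps the orientation; max_speed is the mean speed in m/s. With stop_force (N) it stops when the force on the tool has changed by that much, and returns True; else False.
- manip.set_joints(angles): joint-space move.
- manip.grip(opening): opening from 0.0 (shut) to 1.0 (fully open); the grip force is fixed at half the most; returns when the fingers have stopped.
- manip.hold(seconds).
- ik(position, orientation): joint angles nearest the present ones, or None.
- imaging.capture(name): name is "scene" or "top" or "wrist"; returns a dict with "image" (400x640x3 uint8, red, green, blue), "fx", "fy", "cx", "cy" (pixels), "R" (3x3) and "t" (3): a world point X has camera coordinates R X + t. Camera axes: x right, y down, z forward; pixel columns grow to the right and rows downward; lengths in m; the calibration is good to about 2 mm. A picture is of the moment at which its call begins. There is no depth.
A pose or a line that the arm cannot do raises manip.IKError and nothing moves.
- manip.job_done(): hands the job in; it is judged then, once.
Trained networks look in a picture, given as the dict that the camera call returned (one of the last four; its "shot" number tells which), for a name from the list of things; names that differ only in an ending like _2 or _b are one class to them, and where a whole thing is asked for, a point or a joint stands for the part that bears it (a point fixed in the world has none). Each returns a list of dicts, best first, with "p" (0 to 1); they miss things now and then, are a little off and sometimes report something else, mostly with a low value. They report only what shows in the picture. A call takes as long as a camera call.
- imaging.cut_out(name, picture): "pixels" (400x640 bool, what is visible of it) and "pixel" ([row, column] in pixels, amid what is visible of it).
Readings, each from a call of its own:
- sensors.get_t(): time.
- sensors.get_joint_positions(): joint angles.
- sensors.get_qd(): joint speeds.
- sensors.get_effort(): joint torques, N m.
- sensors.get_tool_pos(): TCP position.
- sensors.get_tcp_rot(): TCP orientation.
- sensors.get_force(): force on the tool from outside, world axes, zero at the start.
- sensors.get_wrist_torque(): the same for the moment, N m.
- sensors.get_grip_width(): opening from 0.0 (shut) to 1.0 (fully open).
- sensors.get_grasp_force(): force on a finger pad.
Only numpy, scipy, OpenCV 4.12 (cv2) and the standard library are available. Lean on these libraries where they do the work, as an engineer would, in place of code of your own. Each camera call takes 0.05 s, during which the arm holds its last target. There are 200 camera calls.

## Task

Nest the blue beaker into the white one standing in the loader, and the yellow one into the blue; set them in gently and do not press on the white one. Then push the red paddle fully through its stroke so that the slide carries the whole stack into the green bay, and let the paddle spring back. Leave the bottle, the jar and the tube rack alone.

Things in the scene. Friction and masses are not known exactly. Their poses are not given: they have to be found in the camera images.
- loader: Grey-blue loader, fixed, turned differently each time. Origin: underside, under the loading place; x runs along the channel to the bay. In mm: base plate 104 wide, x -130 to 105, top 10 high; two rails 51 apart, x -50 to 100, 30 high; end stop face at x 89, 46 high; blue housing y -92 to -52, x -113 to 103, 63 high.
- slide (a joint): The loader's sprung slide, in m: 0 = at rest (out), grows as it is pushed along the loader's +x, stop at 0.070. Spring: about 2.5 N at the start, 11 N at full stroke; it comes back by itself when let go.
- paddle (a point): Centre of the outer face of the slide's upright red paddle: 64 mm wide along loader y, 10 mm thick, 14 to 76 mm above the table (this point 45 mm). At rest at loader x = -142 mm, y = 0; push along loader +x. A rod joins it to a foot (44 mm wide, 12 to 42 mm high, face at loader x = -37 mm at rest) that pushes the white beaker.
- bay (a point): Centre of the bay floor (green patch in the channel, 60 mm from the loading place along the loader's x), 10 mm above the table: where the white beaker's underside centre must end.
- beaker_white: White stacking beaker standing in the loader's channel at the loading place, on the plate 10 mm above the table. All beakers are alike (mm): 85 tall, foot 40 across, tapering to 57 at height 60, straight collar 64 across from 62 to the rim; wall 2; inner floor 26 up. A nested beaker rests on it, 26 higher, collar just above the lower rim. About 60 g. Origin: centre of underside.
- beaker_blue: Blue beaker, same shape, standing upright loose on one side of the table. Origin: centre of the underside.
- beaker_yellow: Yellow beaker, same shape, standing upright loose on the other side of the table. Origin: centre of the underside.
- bottle: Bystander: amber round bottle, 64 mm across, 170 mm tall, loose, close beside the blue beaker (axes about 100 mm apart). Origin: centre of the underside.
- jar: Bystander: white round jar, 86 mm across, 150 mm tall, loose, close beside the yellow beaker (axes about 110 mm apart). Origin: centre of the underside.
- tube_rack: Bystander: grey rack of red-capped tubes, 70 x 200 mm (x, y), 85 mm tall, loose, between robot and loader. Origin: centre of the underside.
- foam_tray: Bystander: white foam tray, 80 x 130 mm (x, y), 25 mm high, fixed. Origin: centre of the underside. Other equipment, also fixed: bins up to 165 mm high along both sides beyond y = 0.56 and -0.56 m, boxes under 115 mm along the back beyond x = 0.78 m.

How it is judged:
On the way, in this order (a step that is already met when the one before it is completed fails the run):
1. The blue beaker is nested in the white one at the loading place (white within 20 mm of it along the channel) with the slide still out, fully down on its inner floor and let go (horizontal distance between beaker_blue and beaker_white below 0.005 m and z of beaker_blue in the frame of beaker_white between 0.022 and 0.03 m and angle between beaker_blue's own z axis and vertical below 0.08 rad and x of beaker_white in the frame of loader between -0.02 and 0.02 m and value of joint slide below 0.01 m and contact force between the fingers and beaker_blue below 0.1 N), for 0.2 s.
2. The yellow beaker is nested in the blue one, fully down and let go, the stack still at the loading place and the slide still out (horizontal distance between beaker_blue and beaker_white below 0.005 m and z of beaker_blue in the frame of beaker_white between 0.022 and 0.03 m and angle between each of beaker_blue, beaker_yellow's own z axis and vertical below 0.08 rad and horizontal distance between beaker_yellow and beaker_blue below 0.005 m and z of beaker_yellow in the frame of beaker_blue between 0.022 and 0.03 m and x of beaker_white in the frame of loader between -0.02 and 0.02 m and value of joint slide below 0.01 m and contact force between the fingers and beaker_yellow below 0.1 N), for 0.2 s.
3. The slide is pushed fully home, within 4 mm of the end of its 70 mm stroke, with the stack still nested and upright, and held there for 0.2 s (horizontal distance between beaker_blue and beaker_white below 0.005 m and z of beaker_blue in the frame of beaker_white between 0.022 and 0.03 m and angle between each of beaker_blue, beaker_yellow's own z axis and vertical below 0.08 rad and horizontal distance between beaker_yellow and beaker_blue below 0.005 m and z of beaker_yellow in the frame of beaker_blue between 0.022 and 0.03 m and value of joint slide above 0.066 m), for 0.2 s.
At the end, for the whole second after the job is handed in: White, blue, yellow (from below) stand upright in one stack in the bay, each fully down and within 5 mm of centre in the one below, white within 8 mm of the bay's centre; the slide is back within 5 mm of rest; all at rest, the robot touching nothing (horizontal distance between beaker_blue and beaker_white below 0.005 m and z of beaker_blue in the frame of beaker_white between 0.022 and 0.03 m and angle between each of beaker_blue, beaker_yellow, beaker_white's own z axis and vertical below 0.08 rad and horizontal distance between beaker_yellow and beaker_blue below 0.005 m and z of beaker_yellow in the frame of beaker_blue between 0.022 and 0.03 m and horizontal distance between beaker_white and bay below 0.008 m and height (world z) of beaker_white below 0.014 m and value of joint slide below 0.005 m and linear speed of each of beaker_white, beaker_blue, beaker_yellow below 0.02 m/s and contact force between each of the arm, the fingers and anything else below 0.1 N).
It fails at once if The bottle, the jar or the tube rack is moved by more than 20 mm or tipped (distance of any of bottle, jar, tube_rack from where it was at the start of the episode above 0.02 m or angle between any of bottle, jar, tube_rack's own z axis and vertical above 0.3 rad).
It fails at once if The robot presses on the white beaker with more than 2 N (it is moved only by the slide) (contact force between any of the fingers, the arm and beaker_white above 2 N).
It fails at once if A beaker falls or is thrown: moves faster than 0.5 m/s while not held (a drop of more than about 12 mm) ((linear speed of beaker_white above 0.5 m/s and contact force between the fingers and beaker_white below 0.05 N) or (linear speed of beaker_blue above 0.5 m/s and contact force between the fingers and beaker_blue below 0.05 N) or (linear speed of beaker_yellow above 0.5 m/s and contact force between the fingers and beaker_yellow below 0.05 N)).
It also fails if it takes over 70 s, if anything falls off the work surface, if the arm or the gripper's body presses on something with over 40 N, if the wrist force passes 120 N, or if a joint passes its speed limit or range.

## Working session

There is one attempt and no reset: what is moved stays moved. The work goes in short steps, each a Python script; the robot and the scene stay as the last script left them, time stands still between calls to the robot, and variables do not carry over. Pictures are saved under pics/ and viewed, at most 10 in all, crops included, and the job is handed in when it is done.

```bash
mkdir -p pics; cat > h.py <<'E'
import numpy as np, cv2
from bench import manip, ik, imaging, sensors
def save(c,n): cv2.imwrite('pics/'+n+'.png',cv2.cvtColor(c['image'],cv2.COLOR_RGB2BGR))
def ray(c,px):
    d=c['R'].T@np.array([(px[1]-c['cx'])/c['fx'],(px[0]-c['cy'])/c['fy'],1.]); return -c['R'].T@c['t'],d/np.linalg.norm(d)
def onz(c,px,z):
    o,d=ray(c,px); return o+d*(z-o[2])/d[2]
def proj(c,X):
    p=np.asarray(X)@np.array(c['R']).T+c['t']; return np.stack([c['fy']*p[...,1]/p[...,2]+c['cy'],c['fx']*p[...,0]/p[...,2]+c['cx']],-1)
def cap(n):
    c=imaging.capture(n)
    for k in('R','t'): c[k]=np.array(c[k])
    return c
E
python3 - <<'E'
from h import *
np.set_printoptions(precision=3,suppress=True)
for n in('scene','top'):
    c=cap(n); save(c,n+'0'); print(n,c['fx'],c['cx'],c['cy'],'cam',-c['R'].T@c['t'],c['R'][2])
    for o in('beaker_white','beaker_blue','beaker_yellow','bottle','jar','tube_rack','loader','slide','paddle'):
        r=imaging.cut_out(o,c)
        for q in r[:2]:
            v=np.argwhere(q['pixels']); print(o,round(q['p'],2),np.round(q['pixel']),v.min(0),v.max(0),len(v),onz(c,q['pixel'],0.05))
print(sensors.get_t(),sensors.get_tcp_rot(),manip.pinch_z)
E
```

```text
scene 364.74053720246 313.9302615024123 197.3625934814245 cam [ 1.266 -0.461  0.763] [-0.664  0.397 -0.633]
beaker_white 0.87 [207. 344.] [192 336] [223 358] 547 [0.601 0.039 0.05 ]
beaker_white 0.57 [177. 332.] [163 310] [187 352] 691 [0.457 0.093 0.05 ]
beaker_blue 0.6 [228. 180.] [213 167] [246 193] 678 [ 0.438 -0.405  0.05 ]
beaker_yellow 0.55 [225. 311.] [214 300] [242 339] 379 [ 0.621 -0.085  0.05 ]
beaker_yellow 0.37 [166. 402.] [141 385] [190 414] 1158 [0.527 0.334 0.05 ]
bottle 0.55 [240. 204.] [207 192] [264 222] 1168 [ 0.522 -0.362  0.05 ]
jar 0.62 [166. 399.] [141 385] [190 414] 1214 [0.526 0.324 0.05 ]
tube_rack 0.64 [185. 278.] [166 247] [214 309] 1820 [ 0.405 -0.083  0.05 ]
tube_rack 0.27 [164. 400.] [141 385] [190 414] 1181 [0.515 0.335 0.05 ]
loader 0.69 [223. 347.] [195 300] [254 392] 2888 [0.665 0.006 0.05 ]
slide 0.78 [225. 308.] [215 300] [240 339] 328 [ 0.616 -0.092  0.05 ]
slide 0.48 [225. 178.] [211 166] [247 192] 684 [ 0.427 -0.407  0.05 ]
paddle 0.59 [226. 308.] [214 300] [241 339] 367 [ 0.62  -0.095  0.05 ]
top 425.7032703768049 309.769305377063 206.2040333
[... 189 characters left out ...]
451 -0.41   0.05 ]
beaker_blue 0.34 [263. 261.] [245 234] [281 285] 1543 [0.395 0.121 0.05 ]
beaker_yellow 0.97 [243. 154.] [225 143] [250 173] 620 [0.452 0.399 0.05 ]
bottle 0.69 [204. 440.] [189 425] [218 462] 853 [ 0.538 -0.353  0.05 ]
jar 0.8 [202. 188.] [186 163] [225 210] 1417 [0.557 0.313 0.05 ]
tube_rack 0.59 [259. 334.] [239 298] [278 376] 2042 [ 0.399 -0.068  0.05 ]
loader 0.84 [173. 301.] [143 251] [201 344] 4501 [0.631 0.013 0.05 ]
slide 0.86 [180. 337.] [163 304] [190 344] 295 [ 0.609 -0.082  0.05 ]
paddle 0.68 [177. 340.] [164 305] [189 345] 233 [ 0.616 -0.092  0.05 ]
paddle 0.36 [237. 462.] [226 448] [251 478] 599 [ 0.449 -0.404  0.05 ]
1.0 [-0.     0.221  0.975  0.   ] 0.0188
```

```bash
python3 - <<'E'
import cv2
a=cv2.imread('pics/top0.png')[130:300,130:500]; cv2.imwrite('pics/topc.png',cv2.resize(a,None,fx=2.1,fy=2.1,interpolation=cv2.INTER_CUBIC))
a=cv2.imread('pics/scene0.png')[130:280,150:430]; cv2.imwrite('pics/scenec.png',cv2.resize(a,None,fx=2.8,fy=2.8,interpolation=cv2.INTER_CUBIC))
E
```

```text
(no output)
```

View pics/topc.png

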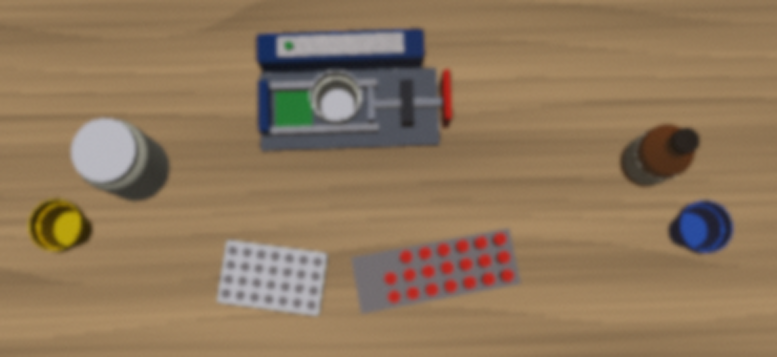

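View pics/scenec.png

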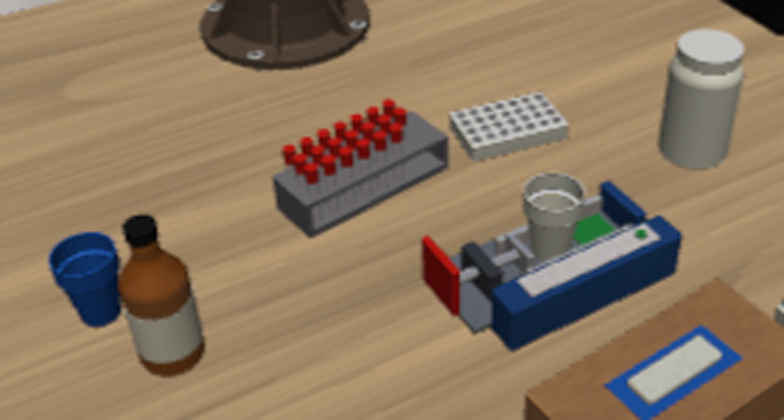

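The top view shows the loader's +x pointing roughly along world +y, with the housing on the far side. Blue and the bottle are on the right, yellow and the jar on the left, which agrees with the networks. Next I fit the beaker outlines in both views and check the poses the arm can reach.

```bash
cat >> h.py <<'E'
from scipy.optimize import least_squares
A=np.linspace(0,2*np.pi,48)
def circ(x,y,z,r): return np.stack([x+r*np.cos(A),y+r*np.sin(A),0*A+z],-1)
def box(c,X): p=proj(c,X); return np.r_[p.min(0),p.max(0)]
def mask(o,c,near=None):
    r=imaging.cut_out(o,c)
    if near is not None: r=[q for q in r if np.linalg.norm(np.array(q['pixel'])-near)<60]
    if not r: return None,0
    v=np.argwhere(r[0]['pixels']); return np.r_[v.min(0)-.5,v.max(0)+.5],r[0]['p']
def body(x,y,z,h=((0,.02),(.06,.0285),(.062,.032),(.085,.032))): return np.vstack([circ(x,y,z+a,r) for a,r in h])
def fit(obs,x0,shape=body,zfree=True,use=None):
    f=lambda v:np.concatenate([(box(c,shape(*v))-b)[use if use is not None else slice(0,4)] for c,b in obs])
    s=least_squares(f,x0,loss='soft_l1'); return s.x,f(s.x)
def Q(th): p=(th+np.pi/2)/2; return np.array([0,np.cos(p),np.sin(p),0])
E
python3 - <<'E'
from h import *
np.set_printoptions(precision=4,suppress=True)
cs=[cap('scene'),cap('top')]
S={'bottle':lambda x,y,z:np.vstack([circ(x,y,z,.032),circ(x,y,z+.09,.032),circ(x,y,z+.17,.012)]),'jar':lambda x,y,z:np.vstack([circ(x,y,z,.043),circ(x,y,z+.12,.043),circ(x,y,z+.15,.036)])}
for o,x0,near in(('beaker_blue',(.45,-.41,0),((228,180),(236,465))),('beaker_yellow',(.45,.4,0),((999,999),(243,154))),('bottle',(.52,-.36,0),((240,204),(204,440))),('jar',(.54,.32,0),((166,399),(202,188)))):
    obs=[]
    for c,n in zip(cs,near):
        b,p=mask(o,c,np.array(n))
        if b is not None: obs.append((c,b))
    if len(obs): print(o,len(obs),*fit(obs,x0,S.get(o,body)))
obs=[(c,mask('beaker_white',c,np.array(n))[0]) for c,n in zip(cs,((207,344),(178,289)))]
obs=[(c,b) for c,b in obs if b is not None]
rim=lambda x,y,z:circ(x,y,z,.032)
print('white rim',*fit(obs,(.61,.04,.095),rim,use=[0,1,3]))
for z in(.42,.36):
  for th in(0,np.pi):
    print(z,th,ik([.55,.0,z],Q(th)),ik([.40,-.41,.36],Q(th)))
E
```

```text
beaker_blue 1 [ 0.4328 -0.402  -0.0122] [-0.007   0.0089  0.0071 -0.0095]
beaker_yellow 1 [ 0.4677  0.3912 -0.0198] [-0.1816  0.1485  0.1837 -0.1603]
bottle 2 [ 0.5347 -0.3575 -0.0001] [ 0.3586  0.4063 -0.2495  0.0816 -0.4976 -0.5693  0.7858  1.3817]
jar 2 [ 0.5443  0.3073 -0.0042] [-0.1787 -0.9412  0.3669  1.1774 -0.1862 -0.4255  0.4101  0.522 ]
white rim [0.6124 0.0433 0.0924] [-0.1261  1.1124  0.2242  0.4649  0.0453  0.9879]
0.42 0 [-0.6645  0.2378  0.7523  1.4579 -0.162   1.5093  0.0836] [-0.0657  0.4174  1.1618  1.5418 -0.3848  1.4357  1.1168]
0.42 3.141592653589793 [ 0.6802  0.4362 -1.196   1.3523  0.4046  1.6163  2.6799] [-0.0657  0.4174  1.1618  1.5418 -0.3848  1.4357 -2.0248]
0.36 0 [-0.6477  0.2535  0.7223  1.5799 -0.1699  1.3726  0.0923] [-0.0657  0.4174  1.1618  1.5418 -0.3848  1.4357  1.1168]
0.36 3.141592653589793 [ 0.6376  0.4109 -1.0624  1.4795  0.3587  1.4605  2.7133] [-0.0657  0.4174  1.1618  1.5418 -0.3848  1.4357 -2.0248]
```

```bash
python3 - <<'E'
from h import *
np.set_printoptions(precision=4,suppress=True)
obs=[]
for i,p in enumerate(([.55,.02,.40],[.60,-.04,.36])):
    manip.move_to(p,Q(0)); manip.hold(.2)
    c=cap('wrist'); save(c,f'w{i}')
    print('cam',-c['R'].T@c['t'],c['R'][2],c['fx'],proj(c,np.array([[.612,.043,.095],[.615,-.1,.045]])))
    for o in('beaker_white','paddle','loader'):
        for q in imaging.cut_out(o,c)[:2]:
            v=np.argwhere(q['pixels']); print(o,q['p'],q['pixel'],v.min(0),v.max(0))
    np.save(f'w{i}.npy',dict(c))
print(sensors.get_t())
a=np.vstack([cv2.imread(f'pics/w{i}.png') for i in(0,1)]); cv2.imwrite('pics/w01.png',cv2.resize(a,None,fx=.74,fy=.74))
E
```

```text
cam [0.5505 0.0861 0.5573] [-0.0002 -0.2474 -0.9689] 309.9826575384768 [[149.9618 359.593 ]
 [229.6588 354.7577]]
beaker_white 0.79 [149.0, 364.7] [128 339] [171 382]
paddle 0.68 [223.6, 357.6] [168 338] [235 377]
loader 0.65 [154.4, 382.2] [ 81 325] [235 420]
cam [0.6003 0.0263 0.5183] [ 0.0013 -0.2465 -0.9692] 309.9826575384768 [[107.0548 326.5738]
 [202.6695 326.78  ]]
paddle 0.55 [191.0, 328.1] [135 308] [207 350]
paddle 0.24 [121.9, 352.4] [ 31 293] [208 396]
loader 0.61 [120.4, 349.3] [ 31 294] [206 396]
5.1167
```

View pics/w01.png

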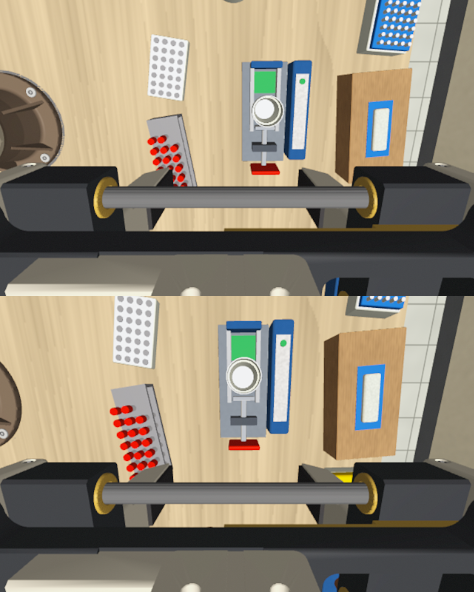

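Both wrist views show the whole loader, with the paddle (red) at the bottom, the white rim about (150,360) and the housing on the right. I'll fit the loader pose and the white rim from the colour blobs.

```bash
cat > fitl.py <<'E'
from h import *
def comps(img,col):
    h=cv2.cvtColor(img,cv2.COLOR_RGB2HSV); lo,hi={'blue':((100,90,40),(130,255,255)),'green':((45,90,50),(85,255,255))}.get(col,(0,0))
    m=cv2.inRange(h,lo,hi) if lo else cv2.inRange(h,(0,160,60),(6,255,255))|cv2.inRange(h,(174,160,60),(180,255,255))
    return cv2.connectedComponentsWithStats(m)
def feats(p): # row,col points -> hull centroid, axis angle
    h=cv2.convexHull(np.float32(p)); m=cv2.moments(h); a=.5*np.arctan2(2*m['mu11'],m['mu20']-m['mu02'])
    return m['m10']/m['m00'],m['m01']/m['m00'],a,m['m00']
def bx(x0,x1,y0,y1,z0,z1): return np.array([[x,y,z] for x in(x0,x1) for y in(y0,y1) for z in(z0,z1)])
H=bx(-.113,.103,-.092,-.052,0,.063); P=bx(-.142,-.132,-.032,.032,.014,.076)
def W(v,X): c,s=np.cos(v[2]),np.sin(v[2]); return X@np.array([[c,s,0],[-s,c,0],[0,0,1]])+[v[0],v[1],0]
def blob(c,col,X,v):
    n,l,st,ce=comps(c['image'],col); q=proj(c,W(v,X)).mean(0)
    k=min((k for k in range(1,n) if st[k,4]>60),key=lambda k:np.hypot(*(ce[k][::-1]-q)))
    return feats(np.argwhere(l==k))
def loader(cs,v):
    O=[(c,X,blob(c,col,X,v)) for c in cs for col,X in(('blue',H),('red',P))]
    def f(v):
        r=[]
        for c,X,b in O:
            m=feats(proj(c,W(v,X))); d=(m[2]-b[2]+np.pi/2)%np.pi-np.pi/2
            r+=[m[0]-b[0],m[1]-b[1],d*60]
        return np.array(r)
    s=least_squares(f,v,loss='soft_l1'); return s.x,f(s.x),[(feats(proj(c,W(s.x,X)))[3],b[3]) for c,X,b in O]
E
python3 - <<'E'
from fitl import *
np.set_printoptions(precision=4,suppress=True)
cs=[np.load(f'w{i}.npy',allow_pickle=True).item() for i in(0,1)]
v,r,a=loader(cs,np.array([.615,.045,1.57])); print(v,r.reshape(-1,3),np.array(a))
print('paddle',W(v,np.array([[-.142,0,.045],[.06,0,.01]])))
for c in cs:
    n,l,st,ce=comps(c['image'],'green'); print([(st[k,4],ce[k][::-1],onz(c,ce[k][::-1],.01)) for k in range(1,n) if st[k,4]>200],proj(c,W(v,np.array([[.06,0,.01],[0,0,.095]]))))
E
```

```text
[0.6168 0.0409 1.5771] [[ 0.3778  0.2    -0.174 ]
 [-0.0063 -0.2504 -0.6655]
 [-0.4847  0.1868 -0.1743]
 [ 0.2342 -0.238   0.1772]] [[4582.6432 3904.    ]
 [ 666.3187  496.5   ]
 [5384.2484 4694.5   ]
 [ 670.8871  510.    ]]
paddle [[ 0.6177 -0.1011  0.045 ]
 [ 0.6164  0.1009  0.01  ]]
[(np.int32(833), array([110.8643, 357.8655]), array([0.6181, 0.101 , 0.01  ]))] [[110.8826 356.8797]
 [151.3753 362.7738]]
[(np.int32(1007), array([ 68.3188, 328.996 ]), array([0.6175, 0.1031, 0.01  ]))] [[ 69.8729 328.2338]
 [108.7064 330.2052]]
```

```bash
python3 - <<'E'
from fitl import *
np.set_printoptions(precision=4,suppress=True)
c=np.load('w0.npy',allow_pickle=True).item(); b=np.array([127.5,338.5,171.5,382.5])
f=lambda v:box(c,body(v[0],v[1],.01))-b
s=least_squares(f,[.615,.04]); print('white',s.x,s.fun)
th0=np.radians(117)
for th in(th0,th0-np.pi):
    print(th,[ik([x,y,z],Q(th)) is not None for x,y,z in((.445,-.405,.34),(.445,-.405,.066),(.445,-.405,.28),(.617,.041,.28),(.617,.041,.1))])
th=th0
obs=[]
for i,p in enumerate(([.46,-.41,.36],[.42,-.42,.27])):
    manip.move_to(p,Q(th)); manip.hold(.2)
    c=cap('wrist'); save(c,f'b{i}')
    n=proj(c,np.array([.44,-.405,.045])); bb,pp=mask('beaker_blue',c,n); print(n,bb,pp)
    if bb is not None: obs.append((c,bb))
r=fit(obs,(.44,-.405,0)); print('blue',*r); q=least_squares(lambda v:np.concatenate([box(c,body(*v,0))-b for c,b in obs]),[.44,-.405]); print(q.x,q.fun)
E
```

```text
white [0.6141 0.0428] [ 0.0165 -0.1148 -0.0129  0.1093]
2.0420352248333655 [True, True, True, True, True]
-1.0995574287564276 [True, True, True, True, True]
[153.9197 327.107 ] [136.5 305.5 183.5 351.5] 0.65
[191.4911 322.9063] [173.5 296.5 229.5 351.5] 0.92
blue [ 0.4448 -0.4016 -0.002 ] [ 0.3389  0.1657 -0.2046 -0.254  -0.3954 -0.0454  0.2755  0.1144]
[ 0.4444 -0.4018] [ 0.1254  0.0739 -0.2059 -0.1308 -0.4492 -0.2143  0.5379  0.2607]
```

```bash
python3 - <<'E'
from fitl import *
np.set_printoptions(precision=4,suppress=True)
q=Q(np.radians(117)); B=[.4445,-.4017]
manip.move_l(B+[.15],.2); print(manip.move_l(B+[.067],.1,stop_force=6),sensors.get_tool_pos())
manip.grip(0.0); print('w',sensors.get_grip_width(),sensors.get_grasp_force())
manip.move_l(B+[.30],.15); print('w',sensors.get_grip_width(),sensors.get_grasp_force(),sensors.get_force())
c=cap('top')
cs=[]; obs=[]
for i,p in enumerate(([.60,-.08,.32],[.615,-.02,.32])):
    manip.move_to(p,Q(0)); manip.hold(.2); c=cap('wrist'); save(c,f'l{i}'); cs.append(c)
    n=proj(c,np.array([.615,.042,.06])); bb,pp=mask('beaker_white',c,n); print(n,bb,pp)
    if bb is not None: obs.append((c,bb))
v,r,a=loader(cs[:1],np.array([.617,.041,1.577])); print(v,r)
q=least_squares(lambda v:np.concatenate([box(c,body(*v,.01))-b for c,b in obs]),[.615,.04]); print('white',q.x,q.fun,sensors.get_t())
if obs: print(fit(obs,(.615,.042,.01)))
a=np.vstack([cv2.imread(f'pics/l{i}.png') for i in(0,1)]); cv2.imwrite('pics/l01.png',cv2.resize(a,None,fx=.74,fy=.74))
E
```

```text
False [ 0.445  -0.4018  0.0676]
w 0.7012042802764301 29.995976071804762
w 0.6999291490699364 29.98397620394826 [ 0.6225  0.1771 -1.3   ]
[ 73.0817 329.5012] [ 39.5 303.5  98.5 357.5] 0.96
[121.2921 317.519 ] [147.5 304.5 177.5 333.5] 0.6
[0.6169 0.0395 1.5678] [-7.0052  0.84   -1.095   0.9543 -0.9013 -0.8007]
white [0.6159 0.0181] [ 21.5417   0.328   20.3841   1.0406 -33.0598 -12.546   -9.6565  11.0759] 15.4917
(array([0.6142, 0.0308, 0.0309]), array([  5.0746,  -2.2374,   9.2887,   2.2617, -45.1984, -15.8107,
       -17.7991,  11.305 ]))
```

View pics/l01.png

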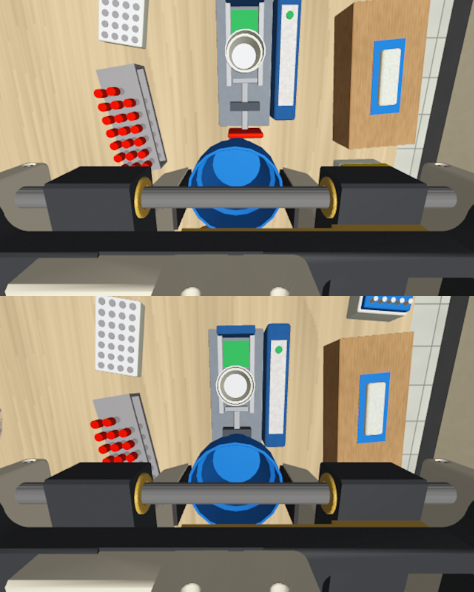

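```bash
python3 - <<'E'
from fitl import *
np.set_printoptions(precision=4,suppress=True)
manip.move_to([.60,-.08,.32],Q(0)); manip.hold(.2); c=cap('wrist'); b,p=mask('beaker_white',c,np.array([73,329])); print(b,p)
w=np.load('w0.npy',allow_pickle=True).item(); O=[(c,b),(w,np.array([127.5,338.5,171.5,382.5]))]
q=least_squares(lambda v:np.concatenate([box(c,body(*v,.01))-b for c,b in O]),[.615,.04]); print('white',q.x,q.fun); print(*fit(O,(.615,.042,.01)))
x,y=q.x
assert abs(x-.615)<.006 and abs(y-.042)<.006
manip.move_l([x,y,.32],.15); manip.move_l([x,y,.20],.15)
manip.hold(.3); f0=sensors.get_force()
t=.067+.036
h=manip.move_l([x,y,t+.012],.06,stop_force=3); print('a',h,sensors.get_tool_pos(),sensors.get_force()-f0)
if not h:
    h=manip.move_l([x,y,t-.001],.02,stop_force=1.5); print('b',h,sensors.get_tool_pos(),sensors.get_force()-f0)
print(sensors.get_t())
c=cap('wrist'); save(c,'n0'); s=cap('scene'); save(s,'s1')
cv2.imwrite('pics/s1c.png',np.vstack([cv2.resize(cv2.imread('pics/s1.png')[150:270,270:410],(560,480)[0:2] if 0 else (560,480),interpolation=cv2.INTER_CUBIC)]))
E
```

```text
[ 38.5 302.5  99.5 358.5] 0.6
white [0.6146 0.0432] [ 0.246  -0.047   0.1032 -0.5043 -0.2286  0.2345 -0.2529  0.4847]
[0.6145 0.0431 0.011 ] [ 0.0904 -0.1452  0.1133 -0.4534 -0.1638  0.2335 -0.0971  0.576 ]
a False [0.6149 0.0433 0.1154] [-0.1272  0.1005  0.1306]
b True [0.6144 0.0433 0.1031] [-0.5107  0.4941  6.361 ]
20.5167
```

View pics/s1c.png

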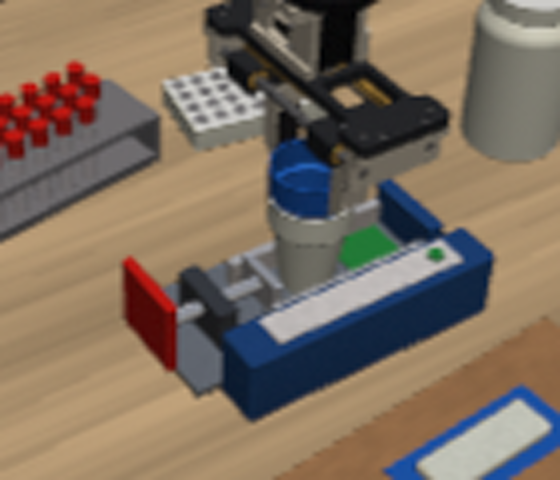

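Contact came at TCP z = 0.103, the predicted height for fully down. I release it, then go and measure yellow.

```bash
python3 - <<'E'
from fitl import *
np.set_printoptions(precision=4,suppress=True)
manip.grip(1.0); p=sensors.get_tool_pos(); manip.move_l([p[0],p[1],.20],.08); manip.move_l([p[0],p[1],.32],.2)
for th in(44,224,-136):
    print(th,[ik([x,y,z],Q(np.radians(th))) is not None for x,y,z in((.46,.39,.36),(.46,.39,.066),(.46,.39,.28))])
manip.move_to([.60,-.06,.34],Q(0)); manip.hold(.2); c=cap('wrist'); save(c,'n1')
n=proj(c,np.array([[.6145,.0432,.095],[.6145,.0432,.121]]));print(n)
for o in('beaker_blue','beaker_white'):
    bb,pp=mask(o,c,n[1]); print(o,bb,pp)
    if o=='beaker_blue' and bb is not None: print(fit([(c,bb)],(.6145,.0432,.121),lambda x,y,z:circ(x,y,z,.032)))
th=np.radians(44 if ik([.46,.39,.066],Q(np.radians(44))) is not None else 224)
# camera on the tool +x side; prefer away from the jar
th=min([t for t in np.radians((44,-136)) if ik([.46,.39,.066],Q(t)) is not None],key=lambda t:np.cos(t-np.pi/2-np.radians(-46))*-1 if 0 else np.cos((t+np.pi/2)-np.radians(-46)))
print('th',np.degrees(th)); obs=[]
for i,p in enumerate(([.46,.40,.36],[.44,.42,.27])):
    manip.move_to(p,Q(th)); manip.hold(.2); c=cap('wrist'); save(c,f'y{i}')
    n=proj(c,np.array([.46,.395,.045])); bb,pp=mask('beaker_yellow',c,n); print(n,bb,pp)
    if bb is not None: obs.append((c,bb))
if obs:
    print('yellow',*fit(obs,(.46,.395,0))); q=least_squares(lambda v:np.concatenate([box(c,body(*v,0))-b for c,b in obs]),[.46,.395]); print(q.x,q.fun)
print(sensors.get_t())
a=np.vstack([cv2.imread('pics/n1.png')[:230],cv2.imread('pics/y1.png')]); cv2.imwrite('pics/ny.png',cv2.resize(a,None,fx=.9,fy=.9))
E
```

```text
44 [True, True, True]
224 [True, True, True]
-136 [True, True, True]
[[ 89.5563 329.9319]
 [ 87.3883 330.7561]]
beaker_blue [ 58.5 304.5 116.5 359.5] 0.89
(array([0.6162, 0.0429, 0.1151]), array([-0.0449,  0.0486,  0.047 , -0.0486]))
beaker_white None 0
th 44.0
[165.5213 315.7719] [153.5 291.5 199.5 335.5] 0.89
[198.0371 314.256 ] [185.5 283.5 241.5 338.5] 0.85
yellow [ 0.4664  0.3836 -0.0033] [ 0.3    -0.6758  0.2445  0.2044 -0.7198  0.4188  0.0616 -0.0907]
[0.4659 0.3842] [-0.0062 -0.8292  0.2816  0.3969 -0.7985  0.1772  0.4887  0.1784]
27.0667
```

View pics/ny.png

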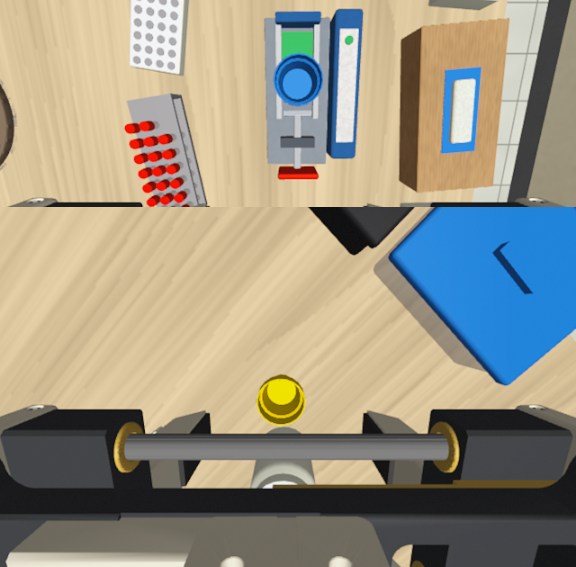

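Blue sits concentric in the white beaker in the upper picture, around (62–116, 304–359) px. Yellow is clear of the jar for this grasp.

```bash
python3 - <<'E'
from fitl import *
np.set_printoptions(precision=4,suppress=True)
Y=[.4662,.3839]; q=Q(np.radians(44))
manip.move_to(Y+[.27],q); manip.move_l(Y+[.15],.15); print(manip.move_l(Y+[.067],.1,stop_force=6),sensors.get_tool_pos())
manip.grip(0.0); print('w',sensors.get_grip_width(),sensors.get_grasp_force()); z0=sensors.get_tool_pos()[2]
manip.move_l(Y+[.34],.15); print('w',sensors.get_grip_width())
x,y=.6148,.0431
manip.move_to([.60,-.08,.34],Q(0)); manip.hold(.2); c=cap('wrist'); save(c,'m0')
n=proj(c,np.array([x,y,.1])); bb,pp=mask('beaker_blue',c,n); print(n,bb,pp)
if bb is not None: print(fit([(c,bb)],(x,y,.121),lambda x,y,z:circ(x,y,z,.032)))
manip.move_l([x,y,.34],.15); manip.move_l([x,y,.23],.15); manip.hold(.3); f0=sensors.get_force()
t=z0+.062
h=manip.move_l([x,y,t+.012],.06,stop_force=3); print('a',h,sensors.get_tool_pos(),sensors.get_force()-f0)
if not h:
    h=manip.move_l([x,y,t-.0015],.012,stop_force=1.5); print('b',h,t,sensors.get_tool_pos(),sensors.get_force()-f0)
print(sensors.get_t())
E
```

```text
False [0.4664 0.3844 0.0676]
w 0.6958095539558234 29.998932285234332
w 0.6942224729770886
[ 71.2247 330.0061] [ 39.5 302.5  99.5 358.5] 0.9
(array([0.6147, 0.0417, 0.1181]), array([-0.0132,  0.0144,  0.0138, -0.0145]))
a False [0.615  0.0432 0.1416] [-0.891   0.6277  1.3563]
b True 0.1291996479550017 [0.6148 0.0431 0.1292] [-0.4147 -0.4806  5.8998]
38.6
```

```bash
python3 - <<'E'
from fitl import *
np.set_printoptions(precision=4,suppress=True)
manip.grip(1.0); p=sensors.get_tool_pos(); manip.move_l([p[0],p[1],.22],.1); manip.move_l([p[0],p[1],.30],.2)
manip.move_l([.6178,-.165,.28],.2,ori=Q(0)); manip.grip(0.0); manip.hold(.1)
s=cap('scene'); save(s,'s2'); c=cap('wrist'); save(c,'s3'); print(sensors.get_t(),sensors.get_tool_pos())
n=proj(c,np.array([.615,.043,.14])); bb,pp=mask('beaker_yellow',c,n); print(n,bb,pp)
if bb is not None: print(fit([(c,bb)],(.615,.043,.147),lambda x,y,z:circ(x,y,z,.032)))
a=cv2.resize(cv2.imread('pics/s2.png')[130:280,250:430],(540,450),interpolation=cv2.INTER_CUBIC); cv2.imwrite('pics/s2c.png',a)
E
```

```text
43.7167 [ 0.6178 -0.165   0.28  ]
[-60.423  313.9468] None 0
```

View pics/s2c.png

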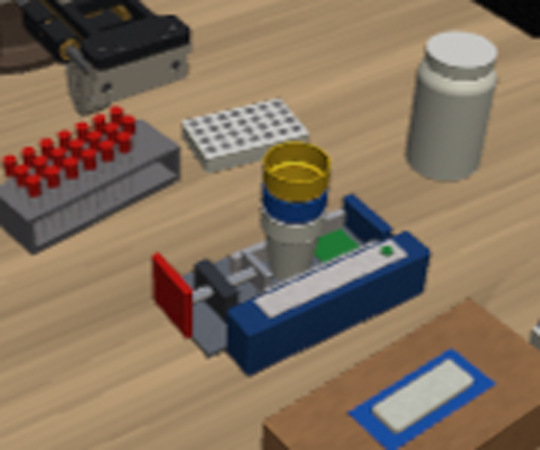

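The stack of white, blue and yellow stands straight and evenly nested, with the slide still out. Next I push the paddle.

```bash
python3 - <<'E'
from fitl import *
np.set_printoptions(precision=4,suppress=True)
manip.move_l([.6178,-.165,.037],.15); manip.hold(.2); f0=sensors.get_force()
P=lambda:(sensors.get_t(),sensors.get_tool_pos(),sensors.get_force()-f0)
print(manip.move_l([.6178,-.125,.037],.06,stop_force=4),*P())
print(manip.move_l([.6174,-.055,.037],.03,stop_force=15),*P())
print(manip.move_l([.6174,-.034,.037],.012,stop_force=8),*P())
manip.hold(.5); print(*P())
c=cap('top'); save(c,'e0'); s=cap('scene'); save(s,'e1')
a=cv2.resize(cv2.imread('pics/e1.png')[130:280,250:430],(540,450),interpolation=cv2.INTER_CUBIC); cv2.imwrite('pics/e1c.png',a)
E
```

```text
False 46.55 [ 0.6178 -0.1254  0.0369] [-0.6819  0.2716  1.215 ]
False 49.0333 [ 0.6172 -0.0579  0.037 ] [ -2.4631 -10.5747   5.0153]
True 50.4 [ 0.6171 -0.0441  0.0369] [ -2.1588 -10.6284   7.8438]
50.9 [ 0.6171 -0.0455  0.0369] [-1.6994 -9.4099  7.5895]
```

View pics/e1c.png

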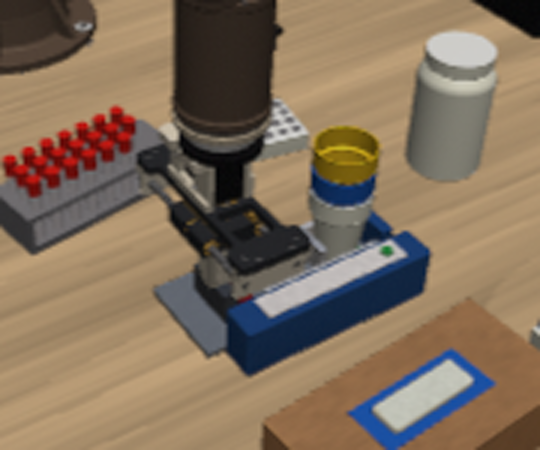

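```bash
python3 - <<'E'
from fitl import *
np.set_printoptions(precision=4,suppress=True)
P=lambda:print(sensors.get_t(),sensors.get_tool_pos(),sensors.get_force())
P()
for y in(-.041,-.038,-.035,-.032,-.029):
    h=manip.move_l([.6172,y,.037],.012,stop_force=20); manip.hold(.15); print(h); P()
    if abs(sensors.get_force()[1])>20: break
manip.hold(.3); P(); c=cap('top'); np.save('e2.npy',dict(c)); save(c,'e2')
E
```

```text
51.0 [ 0.6171 -0.0455  0.0369] [ -0.7209 -10.2914   7.3339]
False
51.4917 [ 0.617  -0.0437  0.037 ] [-1.5397 -9.7374  3.9683]
False
52.0417 [ 0.617  -0.0418  0.037 ] [ -1.4749 -13.084    4.7387]
False
52.5917 [ 0.6169 -0.0419  0.037 ] [ -1.9234 -20.2846   7.5677]
52.8917 [ 0.6169 -0.0418  0.037 ] [ -1.83   -20.4964   7.7251]
```

The slide has hit its hard stop: position is fixed at y = -0.0418 while the force rises to 20 N. I back off, follow the spring out and check the stack.

```bash
python3 - <<'E'
from fitl import *
np.set_printoptions(precision=4,suppress=True)
manip.move_l([.6175,-.14,.037],.04); manip.move_l([.6178,-.17,.037],.1); manip.move_l([.6178,-.17,.33],.2)
manip.move_l([.59,-.02,.36],.2); manip.hold(.2); c=cap('wrist'); save(c,'f0'); s=cap('scene'); save(s,'f1')
bay=W([.6168,.0409,1.5771],np.array([[.06,0,.062+.085]]))[0]; n=proj(c,bay); bb,pp=mask('beaker_yellow',c,n); print(bay,n,bb,pp)
if bb is not None: print(fit([(c,bb)],bay,lambda x,y,z:circ(x,y,z,.032)),least_squares(lambda v:box(c,circ(*v,.147,.032))-bb,bay[:2]).x)
try: print(blob(c,'red',P,[.6168,.0409,1.5771])[:2],feats(proj(c,W([.6168,.0409,1.5771],P)))[:2])
except Exception as e: print(e)
print(sensors.get_t(),sensors.get_force())
a=cv2.resize(cv2.imread('pics/f1.png')[130:280,250:430],(540,450),interpolation=cv2.INTER_CUBIC); b=cv2.resize(cv2.imread('pics/f0.png')[:250],None,fx=.6,fy=.6);b=cv2.copyMakeBorder(b,0,0,0,540-b.shape[1],0) if b.shape[1]<540 else b
cv2.imwrite('pics/f.png',np.vstack([a,b]))
E
```

```text
[0.6164 0.1009 0.147 ] [ 65.0212 341.2073] [ 34.5 313.5  98.5 370.5] 0.7
(array([0.617 , 0.0981, 0.151 ]), array([ 0.5918, -0.6771, -0.6321,  0.6778])) [0.6173 0.0987]
(209.88477366255142, 336.82480893592003) (209.9228049505013, 336.3568569643234)
59.0583 [-0.2471 -0.3092  0.2082]
```

View pics/f.png

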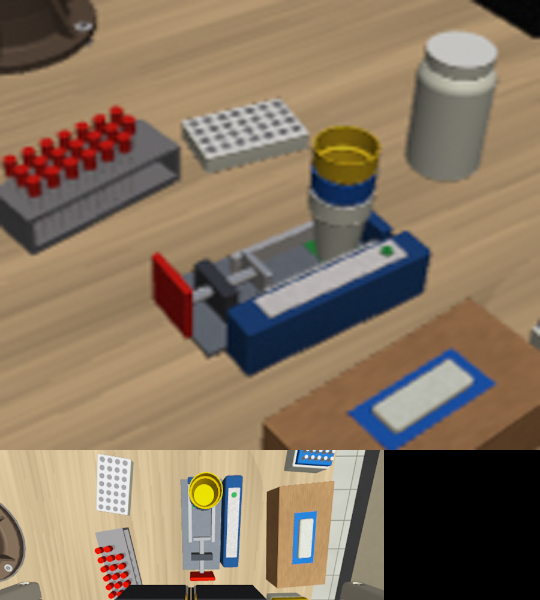

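The stack stands upright in the bay about 2 mm from its centre. The paddle is back at rest (red blob within 0.5 px of its fitted rest position), and the arm is clear.

```bash
python3 -c "
from h import *
print(manip.job_done())"
```

```text
the job is handed in; nothing more can be done
None
```

I handed the job in at about 59 s: the white, blue and yellow stack stands upright in the bay, about 2 mm from centre by camera, with the paddle sprung back and the arm clear; no verdict was reported.

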